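Unlock a pattern roller from the washer's quick coupler

TASK

Stop the roller washer by pushing its red stop plunger fully down, then pull the brass collar of its coupler back towards the green housing until the coupler lets the pattern roller go. Draw the roller straight out of the socket and lay it gently, without dropping it, in both rests of the wooden drying cradle, its barrel in the middle and lined up with the cradle, and leave the collar sprung home. The washed roller must not touch the table or the tray, and the blocks, jars, brush and spatula on the table are to be left where they are.

Things in the scene. Friction and masses are not known exactly. Their poses are not given: they have to be found in the camera images.
- washer: Fixed roller washer: green housing 105 x 100 mm, top 130 mm above the table, front face at x = -66 mm. x runs along the level spindle, out of the socket, the way the roller is drawn; z is up. Origin on the table under the socket's mouth; spindle axis 110 mm above it. A steel socket tube, 30 mm across, bore 22 mm, sticks out of the housing to x = 0.
- stop_plunger_top (a point): Centre of the top of the red sprung stop plunger (34 mm across) on the rear of the housing's top, on the line of the spindle, about 156 mm above the table; pressed straight down.
- stop_plunger (a joint): Travel of the stop plunger: 0 up, 0.010 m fully down; it springs back. About 3 N at the start, 9 N at the bottom.
- collar_mid (a point): Middle of the brass collar, on the spindle axis (moves with it). The collar is 40 mm long, 44 mm across in the 30 mm wide groove between its two flanges, which are 54 mm across and 5 mm thick. Same axes as the washer: it is pulled along -x, towards the housing.
- collar (a joint): Collar travel: 0 sprung home, 0.014 m against its stop. About 9 N at first, 14 N just before the stop, where force rises sharply. It unlocks at about 9.5 to 11 mm; an ejector spring then slides the roller about 20 mm out within half a second, after which the collar may be let go and the roller is free to be drawn out. Let go too early, the roller stays locked.
- roller_mid (a point): Middle of the pattern roller's barrel, on its axis; x points from the shank to the free end. Wooden barrel 120 mm long, 50 mm across, green motifs, red bands; a steel shank 20 mm across sticks out 45 mm at the other end. About 0.3 kg. Locked, this point is 66 mm in front of the socket's mouth; the shank is clear once it has been drawn 46 mm.
- cradle_seat (a point): Fixed wooden drying cradle 110 x 70 mm with two V-shaped rubber rests 72 mm apart, no wider than the barrel. The point is where the middle of the barrel is to lie, on its axis, 75 mm above the table; x along the roller's axis (either way round will do). Cradle and colour tray may stand in either of two places.
- tray: Small fixed dark wood tray of green colour, 100 x 85 x 28 mm; origin under its centre. Not the cradle.
- block_a: Loose printing block, dark wood, 110 x 75 x 30 mm with a grip on top, 62 mm high in all; origin under its centre. Leave alone.
- block_b: Loose printing block, lighter wood, 90 x 70 x 30 mm with a grip on top, 62 mm high in all; origin under its centre. Leave alone.
- jar_red: Loose red jar, 68 mm across, 85 mm high; origin under its centre. Leave alone.
- jar_green: Loose green jar, 68 mm across, 85 mm high; origin under its centre. Leave alone.
- brush: Loose brush lying on the table along its x axis. Leave alone.
- spatula: Loose spatula lying on the table along its x axis. Leave alone.
- table: The work table, white top at height 0; origin in the middle of its top.
- steady_rest (a point): Point on the spindle axis, 113 mm in front of the socket's mouth, above the washer's V-shaped rubber rest (12 mm long, no wider than the barrel), which carries the roller's free end from below.
Things that resemble listed ones, but are neither listed nor needed, are in the scene too. What is shaped like the part that bears roller_mid but orange or turquoise is not meant. What is shaped like the part that bears cradle_seat but blue is not meant.

How it is judged (in metres and radians):
On the way, in this order (a step that is already met when the one before it is completed fails the run):
1. the stop plunger is pushed down (at least 8.5 of its 10 mm) (value of joint stop_plunger above 0.0085 m), for 0.05 s.
2. then the collar is pulled back (at least 8.5 of its 14 mm) (value of joint collar above 0.0085 m), for 0.1 s.
3. then the roller is drawn straight out until its shank is clear of the socket (x of roller_mid in the frame of washer above 0.112 m and angle between the x axis of roller_mid and the x axis of washer, either way round below 0.2 rad and z of roller_mid in the frame of washer above 0.09 m), for 0.1 s.
At the end, for the whole second after the job is handed in: The roller lies at rest in both V rests of the cradle: its middle within 15 mm of the seat point along the cradle and 6 mm across and in height, its axis within 0.1 rad of the cradle's; the collar is sprung home (within 2 mm) (x of roller_mid in the frame of cradle_seat between -0.015 and 0.015 m and y of roller_mid in the frame of cradle_seat between -0.006 and 0.006 m and z of roller_mid in the frame of cradle_seat between -0.006 and 0.006 m and angle between the x axis of roller_mid and the x axis of cradle_seat, either way round below 0.1 rad and linear speed of roller below 0.02 m/s and value of joint collar below 0.002 m); the robot touches nothing.
It fails at once if the roller touches the table or the tray (contact force between roller and table above 0.5 N or contact force between roller and tray above 0.5 N).
It fails at once if the roller is dropped (faster than 0.5 m/s while the fingers do not hold it) (linear speed of roller above 0.5 m/s and contact force between the fingers and roller below 0.1 N).
It fails at once if a block, jar, brush or spatula is moved by more than 20 mm (distance of any of block_a, block_b, jar_red, jar_green, brush, spatula from where it was at the start of the episode above 0.02 m).
It also fails if it takes over 51 s, if anything falls off the work surface, if the arm or the gripper's body presses on something with over 40 N, if the wrist force passes 120 N, or if a joint passes its speed limit or range.

ROBOT

A 6-joint arm with a two-finger parallel gripper is mounted at the origin on the work surface. World frame = base frame: x ahead of the robot, y to its left, z up, the work surface at z = 0. Lengths are in mm, angles in rad, forces in N, time in s.
With the tool pointing down it reaches from about 350 to 800 mm from the base axis. Payload 7.3 kg.
Tool frame: the origin (TCP) lies at the very end of the fingers, on their centre line; the grasp point (between the pads) lies 19 mm behind it; z points along the fingers, y is the line along which they close (so a half turn about z gives the same grasp; the last joint's range is limited). The gripper opens to 85 mm and grips with 20 to 120 N. Pads are 22 mm wide; open, the fingers measure 114 mm over their backs; the gripper's body (76 mm by 85 mm) begins 54 mm behind the grasp point. The pads swing forward as they close: fully open they stand 13 mm farther back than shut.
Start: joints at [0.995, 0.342, 1.524, -0, 1.275, -0.146], TCP at [218.75, 477.277, 231.322] pointing down, gripper open.
Joint ranges: [-2.53, 2.53], [-0.77, 2.02], [0.04, 2.7], [-1, 4.14], [0.28, 2.66], [-3.11, 3.11]. Speed limits (rad/s): [2.57, 2.57, 3.14, 3.14, 3.14, 3.14].

INTERFACE

Orientations are given as a unit quaternion [w, x, y, z].
In Python, from plant import get_obs, capture, sign_off, trace, pinpoint gives the robot as it stands. The module is installed in compiled form; this text tells all that it offers.
- The arm moves only by the shell command python3 -m inch 'ROWS' [FORCE]. ROWS is JSON, a list of rows, each an object with "linear": the shift along the tool's x, y, z scaled (see below), a list of three; "angular": the turn, a rotation vector about the tool's x, y, z scaled (see below), a list of three; "hand": the closure, from -1 (fully open) to 1 (shut), so that 0 is half open. A call has 1 to 12 rows; each row shifts and turns the commanded pose from where the row before left it, along the tool's axes as they then stand; what a row does not reach is not made up. The controller multiplies each number of a shift by 25 mm and each number of a turn by 45 degrees. A row lasts 1/12 s, in which the tool goes at most 41.7 mm and 7.16 degrees, less where a joint would pass 70% of its speed; a pose out of reach is approached as far as the arm can. A call with a number of a shift or a turn outside -1 to 1 is refused whole. A call with a gripper value outside its range is refused whole. The fingers move at their own pace and stop on an object; FORCE is the grip in N (left out, the last holds). Time passes only in rows, so rows that do not move let the fingers close. It gives the time, the measured TCP pose, the force, the opening and the grip force at its end, in the units of the state.
- get_obs(): the state, without advancing time (a new reading comes with each control period).
- capture(name): name is "scene" or "top" or "wrist"; returns a dict with "color" (384x512x3 uint8, red, green, blue), "depth" (384x512 float32, mm along the optical axis (not along the pixel's ray), 0 where there is no reading), "vertical_fov" (degrees; the focal length in pixels is half the picture's height over the tangent of half this angle, whatever the lens; pixels are square), "cx", "cy" (the principal point, pixels), "rvec" (rotation vector, rad) and "tvec" (3), from world to camera coordinates, as OpenCV has them; the wrist camera has in their place "T_tool_cam" (4x4, takes a point from camera to tool coordinates, whose origin is the TCP and whose axes are the flange's). Camera axes: x right, y down, z forward; pixel columns grow to the right and rows downward; lengths in mm; the calibration is good to about 2 mm. A picture is of the moment at which its call begins: read the wrist's pose just before it.
- sign_off(): hands the job in; it is judged then, once.
Trained networks look in the newest picture that a camera, given by its name, has taken for a name from the list of things; names that differ only in an ending like _2 or _b are one class to them, and where a whole thing is asked for, a point or a joint stands for the part that bears it (a point fixed in the world has none). Each returns a list of dicts, best first, with "conf" (0 to 1); they miss things now and then, are a little off and sometimes report something else, mostly with a low value. They report only what shows in the picture. A call takes as long as a camera call. They do not tell look-alikes from the thing itself.
- trace(camera, query): "pixels" (384x512 bool, what is visible of it) and "box" ([left, top, width, height] in pixels, round what is visible of it).
- pinpoint(camera, query): "xy" ([column, row] in pixels: a listed point, or the origin of a listed thing).
The state is a dict: "time": time; "joint_positions": joint angles; "qvel": joint speeds; "tau": joint torques, N m; "position": TCP position; "tool_rot": TCP orientation; "wrist_force": force on the tool from outside, world axes, zero at the start; "ft_torque": the same for the moment, N m; "finger_gap": opening from 0.0 (shut) to 1.0 (fully open); "finger_force": force on a finger pad.
Only numpy, scipy, OpenCV 4.12 (cv2) and the standard library are available. Lean on these libraries where they do the work, as an engineer would, in place of code of your own. Each camera call takes 0.05 s, during which the arm holds its last target. There are 200 camera calls.

## Working session

There is one attempt and no reset: what is moved stays moved. The work goes in short steps, Python scripts to look and compute and a shell command to move; the robot and the scene stay as the last step left them, time stands still between calls to the robot, and variables do not carry over. Pictures are saved under pics/ and viewed, at most 10 in all, crops included, and the job is handed in when it is done.

```bash
mkdir -p pics
cat > h.py <<'E'
import numpy as np, cv2
from plant import get_obs, capture, trace, pinpoint
from scipy.spatial.transform import Rotation as R
def pose():
    o=get_obs(); q=o["tool_rot"]; T=np.eye(4)
    T[:3,:3]=R.from_quat([q[1],q[2],q[3],q[0]]).as_matrix(); T[:3,3]=o["position"]; return T
def cam(n):
    T=pose(); c=capture(n)
    if n=="wrist": M=T@np.array(c["T_tool_cam"])
    else:
        M=np.eye(4); r=cv2.Rodrigues(np.array(c["rvec"],float))[0]; M[:3,:3]=r.T; M[:3,3]=-r.T@np.array(c["tvec"],float).ravel()
    c["M"]=M; c["f"]=192/np.tan(np.radians(c["vertical_fov"])/2); return c
def ray(c,uv):
    d=c["M"][:3,:3]@np.array([(uv[0]-c["cx"])/c["f"],(uv[1]-c["cy"])/c["f"],1]); return c["M"][:3,3],d
def atz(c,uv,z):
    o,d=ray(c,uv); return o+d*(z-o[2])/d[2]
def cloud(c):
    v,u=np.mgrid[:384,:512]; d=c["depth"]
    P=np.stack([(u-c["cx"])/c["f"]*d,(v-c["cy"])/c["f"]*d,d],-1)
    W=P@c["M"][:3,:3].T+c["M"][:3,3]; W[d==0]=np.nan; return W
def save(c,name): cv2.imwrite("pics/"+name,c["color"][:,:,::-1])
E
python3 - <<'E'
from h import *
o=get_obs(); print(o)
for n in("scene","top"):
    c=cam(n); W=cloud(c); save(c,n+"1.png"); print(n,c["M"].round(3).tolist(),c["f"],c["cx"],c["cy"])
    for q,z in [("washer",0),("stop_plunger_top",156),("collar_mid",110),("roller_mid",110),("cradle_seat",75),("tray",0),("steady_rest",110),("block_a",0),("block_b",0),("jar_red",0),("jar_green",0),("brush",0),("spatula",0)]:
        for r in pinpoint(n,q)[:4]:
            print(q,round(r["conf"],2),np.round(r["xy"]),atz(c,r["xy"],z).round())
E
```

```text
{'time': 0.0, 'joint_positions': array([ 9.94997313e-01,  3.42737511e-01,  1.52505116e+00,  1.65482271e-05,
        1.27541991e+00, -1.46000547e-01]), 'qvel': array([-0.00034514, -0.00130813, -0.00119606, -0.00055336,  0.00014026,
       -0.00019707]), 'tau': array([-3.25186105e-03, -4.33680403e+01, -2.46003878e+01, -4.27887344e-04,
        7.99427682e-03,  3.47699836e-05]), 'position': array([218.50411654, 476.90445801, 230.60638274]), 'tool_rot': array([-2.92710223e-04,  2.13251270e-01,  9.76997054e-01, -7.53122761e-04]), 'wrist_force': array([0.03378047, 0.99959014, 0.52543563]), 'ft_torque': array([ 0.02164723,  0.05694919, -0.01578376]), 'finger_force': 0.0, 'finger_gap': 1.0030885470222501}
scene [[0.413, 0.527, -0.743, 1348.022], [0.911, -0.238, 0.337, -386.447], [0.0, -0.816, -0.578, 756.103], [0.0, 0.0, 0.0, 1.0]] 374.3153183303633 259.6166961455931 186.73333356653555
washer 0.7 [218. 232.] [ 538. -155.    0.]
stop_plunger_top 0.42 [165. 194.] [ 500. -284.  156.]
collar_mid 0.52 [207. 202.] [ 524. -177.  110.]
roller_mid 0.89 [239. 201.] [558. -93. 110.]
roller_mid 0.67 [307
[... 1175 characters left out ...]
mid 0.88 [167. 275.] [261. 307. 110.]
roller_mid 0.8 [362. 274.] [ 263. -314.  110.]
roller_mid 0.78 [289. 185.] [549. -87. 110.]
cradle_seat 0.75 [175. 219.] [441. 293.  75.]
cradle_seat 0.68 [130. 239.] [375. 441.  75.]
tray 0.84 [188. 180.] [585. 266.   0.]
steady_rest 0.69 [276. 180.] [564. -46. 110.]
block_a 0.72 [302. 248.] [ 338. -138.    0.]
block_a 0.65 [230. 136.] [741. 112.   0.]
block_b 0.72 [302. 248.] [ 338. -138.    0.]
block_b 0.65 [230. 136.] [741. 112.   0.]
jar_red 0.24 [315. 196.] [ 519. -186.    0.]
jar_green 0.91 [337. 129.] [ 764. -271.    0.]
jar_green 0.49 [276. 181.] [578. -49.   0.]
brush 0.8 [230. 241.] [366. 115.   0.]
spatula 0.65 [388. 207.] [ 478. -443.    0.]
```

```bash
python3 -c "
import cv2,numpy as np
a=cv2.imread('pics/scene1.png');b=cv2.imread('pics/top1.png')
cv2.imwrite('pics/both1.png',cv2.resize(np.vstack([a,b]),(450,600) if 0 else (400,600)))"
```

```text
(no output)
```

View pics/top1.png

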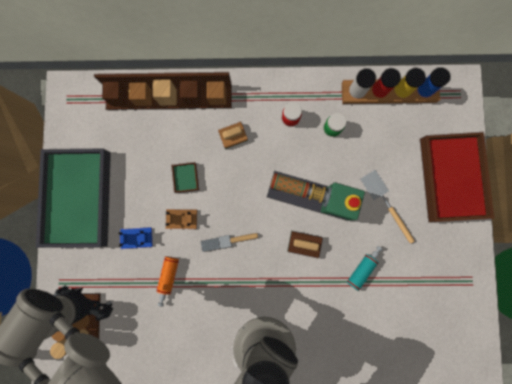

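View pics/scene1.png

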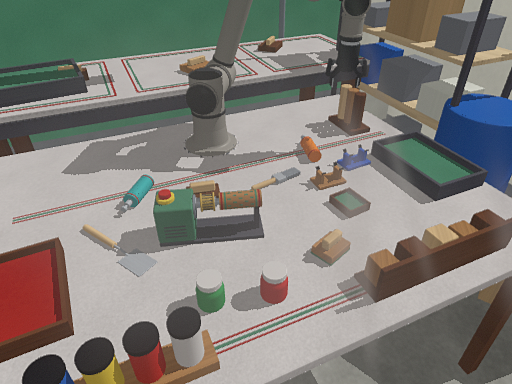

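The top view shows these: washer at (315,195) with its plunger at (353,202), red-banded roller at (291,186), wooden cradle at (182,219), tray at (187,178). Cradle candidates are brown (182,219) and blue (136,238), and the brown one fits. Roller candidates are the one in the washer (291,186), orange (168,275) and turquoise (364,270). The one in the washer fits, as it has a wooden barrel with red bands and is locked in the coupler.

```bash
cat >> h.py <<'E'
def go(xyz,yaw):
    "print rotation about tool z (units of 45deg), then shift in the turned tool axes (units of 25mm)"
    T=pose(); a=np.degrees(np.arctan2(T[1,0],T[0,0])); d=(yaw-a+90)%180-90
    y=np.radians(a+d); x=np.array([np.cos(y),np.sin(y),0]); Y=np.array([np.sin(y),-np.cos(y),0])
    s=np.array(xyz,float)-T[:3,3]; print("pos",T[:3,3].round(1),"a",a.round(2),"tilt",T[:3,2].round(4),"rotz units",round(-d/45,3),"=deg",(-d).round(1),"shift units",np.round([s@x/25,s@Y/25,-s[2]/25],3))
E
python3 - <<'E'
from h import *
c=cam("top"); W=cloud(c)
im=cv2.resize(c["color"][165:255,110:380,::-1],None,fx=2.9,fy=2.9,interpolation=cv2.INTER_CUBIC); cv2.imwrite("pics/crop1.png",im)
for q,lo,hi in [("roller_mid",118,150),("cradle_seat",30,100),("collar_mid",115,150),("washer",120,136)]:
    for r in trace("top",q)[:3]:
        p=W[r["pixels"]]; p=p[(p[:,2]>lo)&(p[:,2]<hi)]
        if len(p)<8: continue
        m=cv2.minAreaRect(p[:,:2].astype(np.float32)); v=np.linalg.svd(p[:,:2]-p[:,:2].mean(0),full_matrices=False)[2][0]
        print(q,round(r["conf"],2),r["box"],len(p),np.round(m[0]),np.round(m[1]),"yaw",np.degrees(np.arctan2(v[1],v[0]))%180, np.percentile(p[:,2],[5,50,95]).round())
go([515,-172,330],74)
E
```

```text
roller_mid 0.65 [269.3, 172.7, 39.0, 23.5] 545 [547. -90.] [125.  49.] yaw 72.69351716174032 [121. 132. 137.]
cradle_seat 0.96 [167.5, 209.0, 29.8, 22.4] 131 [446. 287.] [85. 48.] yaw 89.80552027141111 [39. 50. 61.]
cradle_seat 0.73 [120.1, 228.5, 31.5, 20.3] 144 [380. 445.] [48. 87.] yaw 95.22427516738964 [36. 49. 61.]
collar_mid 0.54 [306.5, 186.3, 15.5, 12.4] 172 [ 520. -176.] [40. 45.] yaw 5.9713755560214565 [121. 130. 137.]
washer 0.82 [268.7, 168.9, 96.9, 51.6] 1049 [ 513. -202.] [235. 101.] yaw 71.11803509771443 [123. 130. 134.]
pos [218.7 477.3 231.3] a 155.37 tilt [ 0.e+00  1.e-04 -1.e+00] rotz units 1.808 =deg 81.4 shift units [-21.698  18.55   -3.947]
```

View pics/crop1.png

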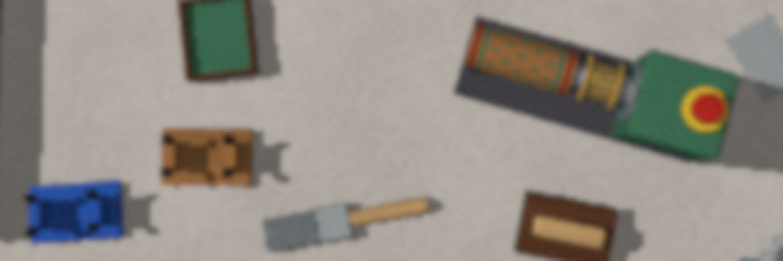

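```bash
python3 -m inch '[{"linear":[0,0,-0.33],"angular":[0,0,0.152],"hand":-1},{"linear":[0,0,-0.33],"angular":[0,0,0.152],"hand":-1},{"linear":[0,0,-0.33],"angular":[0,0,0.152],"hand":-1},{"linear":[0,0,-0.33],"angular":[0,0,0.152],"hand":-1},{"linear":[0,0,-0.33],"angular":[0,0,0.152],"hand":-1},{"linear":[0,0,-0.33],"angular":[0,0,0.152],"hand":-1},{"linear":[0,0,-0.33],"angular":[0,0,0.152],"hand":-1},{"linear":[0,0,-0.33],"angular":[0,0,0.152],"hand":-1},{"linear":[0,0,-0.33],"angular":[0,0,0.152],"hand":-1},{"linear":[0,0,-0.33],"angular":[0,0,0.152],"hand":-1},{"linear":[0,0,-0.33],"angular":[0,0,0.152],"hand":-1},{"linear":[0,0,-0.33],"angular":[0,0,0.152],"hand":-1}]' && python3 -c "
from h import *
go([515,-172,330],73)"
```

```text
time: 2.65
position: [218.7, 477.2, 330.7]
tool_rot: [0.0, 0.804, 0.595, 0.0]
wrist_force: [-0.9, 0.4, 0.6]
finger_gap: 1.001
finger_force: 0.0
pos [218.7 477.2 330.7] a 72.96 tilt [ 0.  0. -1.] rotz units -0.001 =deg -0.0 shift units [-21.369  18.926   0.029]
```

```bash
python3 -m inch '[{"linear":[-0.43,0.97,0],"angular":[0,0,0],"hand":-1},{"linear":[-0.43,0.97,0],"angular":[0,0,0],"hand":-1},{"linear":[-0.43,0.97,0],"angular":[0,0,0],"hand":-1},{"linear":[-0.43,0.97,0],"angular":[0,0,0],"hand":-1},{"linear":[-0.43,0.97,0],"angular":[0,0,0],"hand":-1},{"linear":[-0.43,0.97,0],"angular":[0,0,0],"hand":-1},{"linear":[-0.43,0.97,0],"angular":[0,0,0],"hand":-1},{"linear":[-0.43,0.97,0],"angular":[0,0,0],"hand":-1},{"linear":[-0.43,0.97,0],"angular":[0,0,0],"hand":-1},{"linear":[-0.43,0.97,0],"angular":[0,0,0],"hand":-1},{"linear":[-0.43,0.97,0],"angular":[0,0,0],"hand":-1},{"linear":[0,0,0],"angular":[0,0,0],"hand":-1}]'
python3 - <<'E'
from h import *
c=cam("wrist"); save(c,"w1.png"); W=cloud(c); np.savez("w1.npz",W=W,color=c["color"])
print(c["M"].round(3).tolist())
for r in pinpoint("wrist","cradle_seat")[:3]: print(r["conf"],r["xy"],atz(c,r["xy"],75).round(1))
for r in trace("wrist","cradle_seat")[:2]:
    p=W[r["pixels"]]; p=p[(p[:,2]>-10)&(p[:,2]<110)]; print(r["conf"],r["box"],len(p),p.min(0).round(),p.max(0).round(),np.percentile(p[:,2],[5,25,50,75,95,99]).round())
    for lo,hi in((8,100),(50,100),(15,35)):
        q=p[(p[:,2]>lo)&(p[:,2]<hi)]
        if len(q)>20:
            m=cv2.minAreaRect(q[:,:2].astype(np.float32)); print(lo,hi,len(q),m)
go([515,-172,330],73)
E
```

```text
time: 3.65
position: [443.2, 284.5, 329.8]
tool_rot: [0.001, 0.804, 0.595, -0.0]
wrist_force: [-0.1, -0.1, -0.3]
finger_gap: 1.001
finger_force: 0.0
[[0.957, -0.279, -0.082, 464.025], [-0.291, -0.917, -0.272, 352.328], [0.0, 0.284, -0.959, 473.247], [0.0, 0.0, 0.0, 1.0]]
0.87 [256.7, 149.1] [445.8 288.7  75. ]
0.79 [166.0, 45.6] [375.9 444.5  75. ]
0.97 [139.6, 0.0, 80.1, 100.3] 4226 [336. 389.  -1.] [417. 509.  64.] [11. 12. 13. 24. 59. 62.]
8 100 4114 ((379.35540771484375, 445.7562561035156), (70.24246215820312, 109.97029876708984), 3.230360746383667)
50 100 482 ((379.18756103515625, 445.8016662597656), (49.829795837402344, 84.0345230102539), 3.3966004848480225)
15 35 214 ((380.6533203125, 438.2152404785156), (63.69768142700195, 94.66300964355469), 9.42833423614502)
0.75 [224.7, 100.1, 60.8, 84.0] 3163 [407. 229.  -1.] [482. 344.  65.] [11. 12. 13. 15. 59. 62.]
8 100 3106 ((444.60760498046875, 287.86395263671875), (109.68509674072266, 70.1155014038086), 89.35262298583984)
50 100 365 ((444.69537353515625, 287.7542724609375), (83.9617691040039, 49.27503967285156), 89.31453704833984)
15 35 87 ((446.01300048828125, 290.98736572265625), (54.99586486816406, 80.7990493774414), 1.7774642705917358)
pos [440.1 287.4 330.2] a 73.26 tilt [-5.e-04  3.e-04 -1.e+00] rotz units 0.006 =deg 0.3 shift units [-1.6696e+01  8.2380e+00  8.0000e-03]
```

View pics/w1.png

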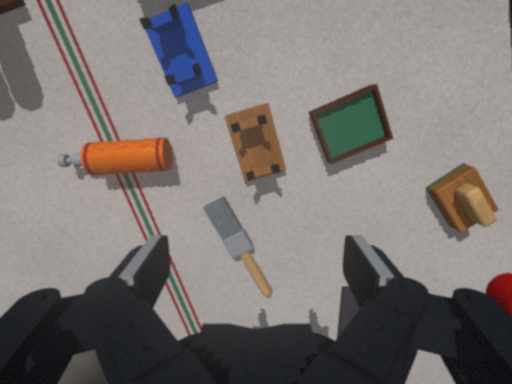

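```bash
python3 -m inch '[{"linear":[-0.98,0.48,0],"angular":[0,0,0],"hand":-1},{"linear":[-0.98,0.48,0],"angular":[0,0,0],"hand":-1},{"linear":[-0.98,0.48,0],"angular":[0,0,0],"hand":-1},{"linear":[-0.98,0.48,0],"angular":[0,0,0],"hand":-1},{"linear":[-0.98,0.48,0],"angular":[0,0,0],"hand":-1},{"linear":[-0.98,0.48,0],"angular":[0,0,0],"hand":-1},{"linear":[-0.98,0.48,0],"angular":[0,0,0],"hand":-1},{"linear":[-0.98,0.48,0],"angular":[0,0,0],"hand":-1},{"linear":[-0.98,0.48,0],"angular":[0,0,0],"hand":-1},{"linear":[-0.98,0.48,0],"angular":[0,0,0],"hand":-1},{"linear":[-0.98,0.48,0],"angular":[0,0,0],"hand":-1},{"linear":[-0.98,0.48,0],"angular":[0,0,0],"hand":-1}]' && python3 -m inch '[{"linear":[-0.98,0.48,0],"angular":[0,0,0],"hand":1},{"linear":[-0.98,0.48,0],"angular":[0,0,0],"hand":1},{"linear":[-0.98,0.48,0],"angular":[0,0,0],"hand":1},{"linear":[-0.98,0.48,0],"angular":[0,0,0],"hand":1},{"linear":[-0.98,0.48,0],"angular":[0,0,0],"hand":1},{"linear":[0,0,0],"angular":[0,0,0],"hand":1},{"linear":[0,0,0],"angular":[0,0,0],"hand":1},{"linear":[0,0,0],"angular":[0,0,0],"hand":1}]'
python3 - <<'E'
from h import *
c=cam("wrist"); save(c,"w2.png"); W=cloud(c)
for q,z in (("roller_mid",110),("collar_mid",110),("stop_plunger_top",156),("steady_rest",110)):
    for r in pinpoint("wrist",q)[:2]: print(q,r["conf"],r["xy"],atz(c,r["xy"],z).round(1))
for q,lo,hi in (("roller_mid",112,145),("collar_mid",112,145),("stop_plunger",150,165),("washer",125,133)):
  for r in trace("wrist",q)[:2]:
    p=W[r["pixels"]]; p=p[(p[:,2]>lo)&(p[:,2]<hi)]; 
    if len(p)<20: continue
    m=cv2.minAreaRect(p[:,:2].astype(np.float32)); print(q,r["conf"],r["box"],len(p),np.round(m[0],1),np.round(m[1],1),round(m[2],1),np.percentile(p[:,2],[5,50,95,99]).round(1))
go([490,-283,200],73)
E
```

```text
time: 4.8
position: [493.5, -35.6, 330.6]
tool_rot: [0.0, 0.802, 0.598, 0.0]
wrist_force: [-0.0, 0.5, 0.0]
finger_gap: 1.001
finger_force: 0.0
time: 5.47
position: [515.9, -168.9, 330.3]
tool_rot: [-0.0, 0.802, 0.597, 0.0]
wrist_force: [-0.4, 0.1, -0.1]
finger_gap: -0.001
finger_force: 0.0
roller_mid 0.74 [262.5, 83.8] [548.2 -87.  110. ]
roller_mid 0.58 [258.6, 162.7] [ 517.1 -175.9  110. ]
collar_mid 0.82 [263.1, 162.1] [ 522.8 -176.7  110. ]
roller_mid 0.82 [238.9, 23.6, 48.5, 121.9] 4917 [547.  -90.8] [127.6  50. ] 72.8 [120.7 132.8 136.3 137. ]
collar_mid 0.82 [240.0, 142.9, 43.2, 38.1] 1247 [ 521.3 -175.5] [39.4 51.7] 72.9 [119.5 130.9 136.6 137.9]
washer 0.9 [222.5, 40.9, 80.0, 229.1] 4017 [ 504.9 -230.3] [163.   99.6] 73.2 [126.5 130.7 132.3 132.8]
pos [ 515.9 -169.9  330.4] a 73.32 tilt [ 2.e-04 -0.e+00 -1.e+00] rotz units 0.007 =deg 0.3 shift units [-4.63   0.331  5.217]
```

View pics/w2.png

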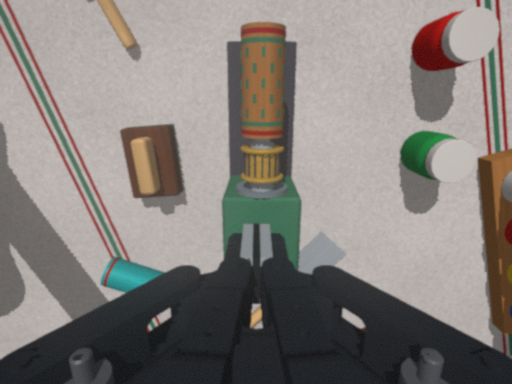

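The wrist picture shows the washer in line below the tool: barrel (262,85), collar (263,162). The plunger is hidden by the fingers, but the top camera put it on the spindle line at (488,-283). Next I press it.

```bash
python3 -m inch '[{"linear":[-0.66,0.04,0.9],"angular":[0,0,0],"hand":1},{"linear":[-0.66,0.04,0.9],"angular":[0,0,0],"hand":1},{"linear":[-0.66,0.04,0.9],"angular":[0,0,0],"hand":1},{"linear":[-0.66,0.04,0.9],"angular":[0,0,0],"hand":1},{"linear":[-0.66,0.04,0.9],"angular":[0,0,0],"hand":1},{"linear":[-0.66,0.04,0.9],"angular":[0,0,0],"hand":1},{"linear":[-0.66,0.04,0.9],"angular":[0,0,0],"hand":1},{"linear":[0,0,0.4],"angular":[0,0,0],"hand":1},{"linear":[0,0,0.3],"angular":[0,0,0],"hand":1},{"linear":[0,0,0.12],"angular":[0,0,0],"hand":1},{"linear":[0,0,0],"angular":[0,0,0],"hand":1}]'; python3 -c "
from h import *
go([488.3,-283,146],73)"
```

```text
time: 6.83
position: [489.5, -282.6, 153.0]
tool_rot: [0.0, 0.802, 0.597, -0.0]
wrist_force: [-3.3, 0.1, 4.5]
finger_gap: -0.002
finger_force: 2.2
pos [ 489.5 -282.6  153. ] a 73.33 tilt [-1.e-04 -7.e-04 -1.e+00] rotz units 0.007 =deg 0.3 shift units [-0.03  -0.041  0.279]
```

```bash
python3 -m inch '[{"linear":[0,0,0.14],"angular":[0,0,0],"hand":1},{"linear":[0,0,0.14],"angular":[0,0,0],"hand":1},{"linear":[0,0,0.02],"angular":[0,0,0],"hand":1},{"linear":[0,0,0],"angular":[0,0,0],"hand":1}]'
```

```text
time: 7.17
position: [490.1, -282.6, 147.0]
tool_rot: [0.001, 0.802, 0.597, 0.0]
wrist_force: [-4.5, 0.1, 8.6]
finger_gap: 0.003
finger_force: 4.1
```

Nearly at the bottom (8.6 N), so I go 2 mm more.

```bash
python3 -m inch '[{"linear":[0,0,0.08],"angular":[0,0,0],"hand":1},{"linear":[0,0,0.04],"angular":[0,0,0],"hand":1},{"linear":[0,0,0],"angular":[0,0,0],"hand":1}]'; python3 -c "
from h import *
go([521.3,-175.5,180],73)"
```

```text
time: 7.42
position: [490.2, -282.7, 145.9]
tool_rot: [0.002, 0.802, 0.597, 0.0]
wrist_force: [-8.0, 1.3, 18.7]
finger_gap: -0.004
finger_force: 9.4
pos [ 490.2 -282.7  145.9] a 73.37 tilt [ 0.0032 -0.0029 -1.    ] rotz units 0.008 =deg 0.4 shift units [ 4.463 -0.065 -1.363]
```

```bash
python3 -m inch '[{"linear":[0,0,-0.7],"angular":[0,0,0.008],"hand":-1},{"linear":[0,0,-0.7],"angular":[0,0,0],"hand":-1},{"linear":[0,0,-0.7],"angular":[0,0,0],"hand":-1},{"linear":[0.89,0,0],"angular":[0,0,0],"hand":-1},{"linear":[0.89,0,0],"angular":[0,0,0],"hand":-1},{"linear":[0.89,0,0],"angular":[0,0,0],"hand":-1},{"linear":[0.89,0,0],"angular":[0,0,0],"hand":-1},{"linear":[0.89,0,0],"angular":[0,0,0],"hand":-1},{"linear":[0,0,0],"angular":[0,0,0],"hand":-1},{"linear":[0,0,0],"angular":[0,0,0],"hand":-1}]'
python3 - <<'E'
from h import *
c=cam("wrist"); save(c,"w3.png"); W=cloud(c)
for q,lo,hi in (("roller_mid",112,145),("collar_mid",112,145)):
  for r in pinpoint("wrist",q)[:2]: print(q,r["conf"],r["xy"],atz(c,r["xy"],110).round(1))
  for r in trace("wrist",q)[:2]:
    p=W[r["pixels"]]; p=p[(p[:,2]>lo)&(p[:,2]<hi)]; 
    if len(p)<20: continue
    m=cv2.minAreaRect(p[:,:2].astype(np.float32)); print(q,r["conf"],r["box"],len(p),np.round(m[0],1),np.round(m[1],1),round(m[2],1),np.percentile(p[:,2],[5,50,95,99]).round(1))
go([521.3,-175.5,90],73)
E
```

```text
time: 8.25
position: [523.0, -174.8, 195.4]
tool_rot: [0.001, 0.803, 0.596, 0.001]
wrist_force: [0.8, 0.6, 0.9]
finger_gap: 1.003
finger_force: 0.0
roller_mid 0.64 [98.1, 340.7] [ 334.3 -276.1  110. ]
roller_mid 0.63 [253.6, 70.0] [548.  -87.5 110. ]
roller_mid 0.75 [218.0, 0.0, 72.2, 166.0] 11006 [544.7 -99.3] [111.   51.1] 73.2 [120.2 132.8 136.1 136.8]
collar_mid 0.58 [254.8, 191.7] [ 521.8 -176.4  110. ]
collar_mid 0.18 [76.3, 43.1] [432.9 -34.  110. ]
collar_mid 0.87 [217.2, 161.2, 72.4, 64.1] 3192 [ 520.4 -178.9] [47. 53.] 73.1 [119.6 131.1 136.9 137.9]
pos [ 522.  -177.2  194.5] a 72.88 tilt [ 5.e-04 -2.e-04 -1.e+00] rotz units -0.003 =deg -0.1 shift units [ 0.057 -0.047  4.18 ]
```

View pics/w3.png

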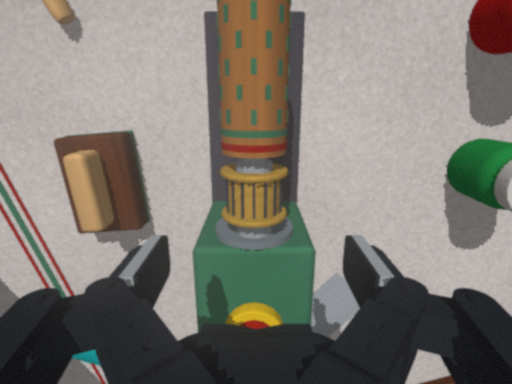

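The collar is at (255,196), with flanges at rows 172 and 220, centred between the open fingers. I descend into the groove and grip.

```bash
python3 -m inch '[{"linear":[0,0,0.7],"angular":[0,0,0],"hand":-1},{"linear":[0,0,0.7],"angular":[0,0,0],"hand":-1},{"linear":[0,0,0.7],"angular":[0,0,0],"hand":-1},{"linear":[0,0,0.7],"angular":[0,0,0],"hand":-1},{"linear":[0,0,0.7],"angular":[0,0,0],"hand":-1},{"linear":[0,0,0.66],"angular":[0,0,0],"hand":-1},{"linear":[0,0,0],"angular":[0,0,0],"hand":0.2},{"linear":[0,0,0],"angular":[0,0,0],"hand":0.6},{"linear":[0,0,0],"angular":[0,0,0],"hand":0.6},{"linear":[0,0,0],"angular":[0,0,0],"hand":0.6},{"linear":[0,0,0],"angular":[0,0,0],"hand":0.6}]' 50
```

```text
time: 9.42
position: [520.7, -176.5, 91.7]
tool_rot: [-0.001, 0.804, 0.594, -0.001]
wrist_force: [-7.1, 0.2, 5.5]
finger_gap: 0.535
finger_force: 50.9
```

```bash
python3 -m inch '[{"linear":[-0.16,0,0],"angular":[0,0,0],"hand":0.6},{"linear":[-0.16,0,0],"angular":[0,0,0],"hand":0.6},{"linear":[-0.16,0,0],"angular":[0,0,0],"hand":0.6},{"linear":[0,0,0],"angular":[0,0,0],"hand":0.6}]'; python3 -c "
from h import *
go([521.3,-175.5,90],73)"
```

```text
time: 9.75
position: [518.0, -185.5, 91.7]
tool_rot: [-0.002, 0.804, 0.594, 0.001]
wrist_force: [-2.6, 12.8, 6.7]
finger_gap: 0.534
finger_force: 50.9
pos [ 518.  -185.5   91.7] a 72.91 tilt [-8.0e-04  4.5e-03 -1.0e+00] rotz units -0.002 =deg -0.1 shift units [0.42  0.011 0.069]
```

```bash
python3 -m inch '[{"linear":[-0.08,0,0],"angular":[0,0,0],"hand":0.6},{"linear":[-0.06,0,0],"angular":[0,0,0],"hand":0.6},{"linear":[0,0,0],"angular":[0,0,0],"hand":0.6},{"linear":[0,0,0],"angular":[0,0,0],"hand":0.6},{"linear":[0,0,0],"angular":[0,0,0],"hand":0.6},{"linear":[0,0,0],"angular":[0,0,0],"hand":0.6},{"linear":[0,0,0],"angular":[0,0,0],"hand":0.6},{"linear":[0,0,0],"angular":[0,0,0],"hand":0.6}]'
python3 - <<'E'
from h import *
go([521.3,-175.5,90],73)
for n in ("top","wrist"):
  c=cam(n); W=cloud(c)
  for r in trace(n,"roller_mid")[:3]:
    p=W[r["pixels"]]; p=p[(p[:,2]>112)&(p[:,2]<145)]
    if len(p)<20: continue
    m=cv2.minAreaRect(p[:,:2].astype(np.float32)); print(n,r["conf"],r["box"],len(p),np.round(m[0],1),np.round(m[1],1),round(m[2],1))
E
```

```text
time: 10.42
position: [517.2, -188.1, 91.7]
tool_rot: [-0.002, 0.804, 0.594, 0.001]
wrist_force: [-1.1, 14.3, 6.1]
finger_gap: 0.532
finger_force: 50.9
pos [ 517.2 -188.1   91.7] a 72.94 tilt [-7.0e-04  4.8e-03 -1.0e+00] rotz units -0.001 =deg -0.1 shift units [0.532 0.01  0.069]
top 0.61 [262.8, 169.8, 44.4, 24.8] 591 [550.9 -79.8] [143.   49.7] 72.8
wrist 0.85 [186.1, 0.0, 138.9, 188.2] 17831 [ 537.6 -121.4] [68.5 51. ] 72.5
```

Roller ejected by about 20 mm (its box moved 6.5 px ≈ 21 mm). I ease the collar home, release and rise.

```bash
python3 -m inch '[{"linear":[0.2,0,0],"angular":[0,0,0],"hand":0.6},{"linear":[0.2,0,0],"angular":[0,0,0],"hand":0.6},{"linear":[0.2,0,0],"angular":[0,0,0],"hand":0.6},{"linear":[0,0,0],"angular":[0,0,0],"hand":-1},{"linear":[0,0,0],"angular":[0,0,0],"hand":-1},{"linear":[0,0,0],"angular":[0,0,0],"hand":-1},{"linear":[0,0,0],"angular":[0,0,0],"hand":-1},{"linear":[0,0,-0.9],"angular":[0,0,0],"hand":-1},{"linear":[0,0,-0.9],"angular":[0,0,0],"hand":-1},{"linear":[0,0,-0.9],"angular":[0,0,0],"hand":-1},{"linear":[0,0,-0.9],"angular":[0,0,0],"hand":-1},{"linear":[0,0,0],"angular":[0,0,0],"hand":-1}]' 50
python3 - <<'E'
from h import *
n="wrist"
c=cam(n); W=cloud(c); save(c,"w4.png")
for q in ("roller_mid","collar_mid"):
  for r in pinpoint(n,q)[:2]: print(q,r["conf"],r["xy"],atz(c,r["xy"],110).round(1))
for r in trace(n,"roller_mid")[:1]:
    p=W[r["pixels"]]; p=p[(p[:,2]>126)&(p[:,2]<145)]
    m=cv2.minAreaRect(p[:,:2].astype(np.float32)); print(n,r["conf"],r["box"],len(p),np.round(m[0],1),np.round(m[1],1),round(m[2],1))
    u=np.array([.292,.956]); t=(p[:,:2]-[547,-90.7])@u; print("ends along axis rel. locked mid",np.percentile(t,[.5,99.5]))
go([552.8,-71.6,97],73)
E
```

```text
time: 11.62
position: [524.2, -178.2, 185.1]
tool_rot: [0.004, 0.804, 0.594, 0.002]
wrist_force: [1.3, -0.1, 0.3]
finger_gap: 1.002
finger_force: 0.0
roller_mid 0.94 [91.5, 344.1] [ 338.3 -272.7  110. ]
roller_mid 0.82 [249.4, 32.3] [554.  -68.7 110. ]
collar_mid 0.92 [249.9, 189.8] [ 521.2 -174.4  110. ]
wrist 0.83 [70.1, 351.5, 36.6, 22.4] 0 [0. 0.] [0. 0.] 0.0Traceback (most recent call last):
  File "<stdin>", line 9, in <module>
    return _quantile_unchecked(
        a, q, axis, out, overwrite_input, method, keepdims, weights)
    return _ureduce(a,
                    func=_quantile_ureduce_func,
    ...<5 lines>...
                    overwrite_input=overwrite_input,
                    method=method)
    r = func(a, **kwargs)
    result = _quantile(arr,
                       quantiles=q,
    ...<2 lines>...
                       out=out,
                       weights=wgt)
    slices_having_nans = np.isnan(arr[-1, ...])
                                  ~~~^^^^^^^^^
IndexError: index -1 is out of bounds for axis 0 with size 0
```

View pics/w4.png

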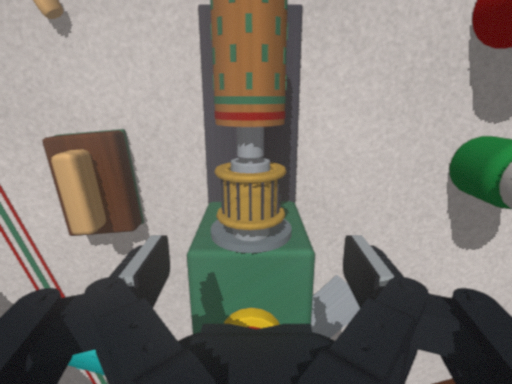

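The barrel's near edge is at row 126, the shank is showing at (250,145), and the collar is home at (250,195). I move over the barrel's middle.

```bash
python3 -m inch '[{"linear":[0.88,0,0],"angular":[0,0,0],"hand":-1},{"linear":[0.88,0,0],"angular":[0,0,0],"hand":-1},{"linear":[0.88,0,0],"angular":[0,0,0],"hand":-1},{"linear":[0.88,0,0],"angular":[0,0,0],"hand":-1},{"linear":[0.88,0,0],"angular":[0,0,0],"hand":-1},{"linear":[0,0,0],"angular":[0,0,0],"hand":-1},{"linear":[0,0,0],"angular":[0,0,0],"hand":-1}]'
python3 - <<'E'
from h import *
n="wrist"
c=cam(n); W=cloud(c)
for q in ("roller_mid","steady_rest"):
  for r in pinpoint(n,q)[:2]: print(q,r["conf"],r["xy"],atz(c,r["xy"],110).round(1))
u=np.array([.292,.956]); v=np.array([.956,-.292])
for r in trace(n,"roller_mid"):
    p=W[r["pixels"]]; p=p[(p[:,2]>126)&(p[:,2]<145)]
    if len(p)<100: continue
    d=p[:,:2]-[547,-90.7]; print("ends along",np.percentile(d@u,[.5,99.5]),"across",np.percentile(d@v,[1,99]),"z",np.percentile(p[:,2],98))
go([552.8,-71.6,97],73)
E
```

```text
time: 12.4
position: [553.8, -70.8, 179.0]
tool_rot: [-0.001, 0.804, 0.595, -0.001]
wrist_force: [0.0, -0.6, 0.4]
finger_gap: 0.997
finger_force: 0.0
roller_mid 0.58 [253.9, 192.4] [553.  -67.7 110. ]
ends along [-35.82143732  83.07473116] across [-18.98677334  19.61532415] z 136.70539484737424
pos [553.8 -72.7 179.8] a 72.87 tilt [-9.e-04  1.e-04 -1.e+00] rotz units -0.003 =deg -0.1 shift units [ 0.03  -0.052  3.312]
```

```bash
python3 -m inch '[{"linear":[0.17,-0.04,0.66],"angular":[0,0,0],"hand":-1},{"linear":[0,0,0.66],"angular":[0,0,0],"hand":-1},{"linear":[0,0,0.66],"angular":[0,0,0],"hand":-1},{"linear":[0,0,0.66],"angular":[0,0,0],"hand":-1},{"linear":[0,0,0.66],"angular":[0,0,0],"hand":-1},{"linear":[0,0,0],"angular":[0,0,0],"hand":0},{"linear":[0,0,0],"angular":[0,0,0],"hand":0.5},{"linear":[0,0,0],"angular":[0,0,0],"hand":0.5},{"linear":[0,0,0],"angular":[0,0,0],"hand":0.5},{"linear":[0,0,0],"angular":[0,0,0],"hand":0.5},{"linear":[0,0,0],"angular":[0,0,0],"hand":0.5}]' 50
```

```text
time: 13.52
position: [554.0, -67.8, 99.2]
tool_rot: [0.0, 0.804, 0.594, -0.0]
wrist_force: [-5.3, -1.2, 4.7]
finger_gap: 0.566
finger_force: 51.5
```

```bash
python3 -m inch '[{"linear":[0.15,0,0],"angular":[0,0,0],"hand":0.5},{"linear":[0.3,0,0],"angular":[0,0,0],"hand":0.5},{"linear":[0.3,0,0],"angular":[0,0,0],"hand":0.5},{"linear":[0.3,0,0],"angular":[0,0,0],"hand":0.5},{"linear":[0.3,0,-0.02],"angular":[0,0,0],"hand":0.5},{"linear":[0.3,0,-0.04],"angular":[0,0,0],"hand":0.5},{"linear":[0.3,0,-0.04],"angular":[0,0,0],"hand":0.5},{"linear":[0,0,0],"angular":[0,0,0],"hand":0.5},{"linear":[0,0,0],"angular":[0,0,0],"hand":0.5}]'
```

```text
time: 14.27
position: [569.2, -20.3, 100.6]
tool_rot: [0.0, 0.804, 0.595, 0.0]
wrist_force: [-0.8, 1.2, -1.5]
finger_gap: 0.565
finger_force: 51.8
```

```bash
python3 -m inch '[{"linear":[0,0,-0.3],"angular":[0,0,0],"hand":0.5},{"linear":[0,0,-0.6],"angular":[0,0,0],"hand":0.5},{"linear":[0,0,-0.7],"angular":[0,0,0],"hand":0.5},{"linear":[0,0,-0.7],"angular":[0,0,0],"hand":0.5},{"linear":[0,0,-0.7],"angular":[0,0,0],"hand":0.5},{"linear":[0,0,-0.3],"angular":[0,0,-0.091],"hand":0.5},{"linear":[0,0,0],"angular":[0,0,-0.091],"hand":0.5},{"linear":[0,0,0],"angular":[0,0,-0.091],"hand":0.5},{"linear":[0,0,0],"angular":[0,0,-0.091],"hand":0.5},{"linear":[0,0,0],"angular":[0,0,0],"hand":0.5}]'
python3 - <<'E'
from h import *
n="wrist"
c=cam(n); W=cloud(c); save(c,"w5.png"); T=pose(); print(T.round(3).tolist())
for r in pinpoint(n,"roller_mid")[:2]: print(r["conf"],r["xy"],atz(c,r["xy"],T[2,3]+11).round(1))
for r in trace(n,"roller_mid"):
    p=W[r["pixels"]]; p=(p-T[:3,3])@T[:3,:3]; p=p[(p[:,2]<-25)&(p[:,2]>-60)]
    if len(p)<100: continue
    print("tool x ends",np.percentile(p[:,0],[.5,99.5]),"y",np.percentile(p[:,1],[1,99]),"top",np.percentile(p[:,2],2), "rect",cv2.minAreaRect(p[:,:2].astype(np.float32)))
    for a,b in ((-60,-30),(-30,-10),(15,35),(35,65)):
        k=(p[:,0]>a)&(p[:,0]<b)
        if k.sum()>30: print(a,b,np.percentile(p[k,2],3),np.median(p[k,1]))
go([444.7,287.8,175],89.4)
E
```

```text
time: 15.1
position: [568.8, -21.3, 183.3]
tool_rot: [0.0, 0.711, 0.704, 0.0]
wrist_force: [-0.0, -0.1, -2.2]
finger_gap: 0.563
finger_force: 52.1
[[0.014, 1.0, 0.0, 568.805], [1.0, -0.014, -0.0, -21.217], [-0.0, 0.0, -1.0, 183.168], [0.0, 0.0, 0.0, 1.0]]
0.26 [402.1, 331.0] [648.4 -73.7 194.2]
tool x ends [-27.71082188  59.50212987] y [-20.5997143   20.47078003] top -37.56058986329688 rect ((13.254814147949219, -0.053150177001953125), (43.787452697753906, 92.81941986083984), 89.62893676757812)
-30 -10 -36.751423130558685 -0.023274726390206193
15 35 -37.38304188010697 0.1387603033868768
35 65 -37.64683525118927 -0.27489961971795274
pos [568.8 -21.1 183. ] a 89.18 tilt [ 2.e-04  0.e+00 -1.e+00] rotz units -0.005 =deg -0.2 shift units [12.303 -5.093  0.32 ]
```

View pics/w5.png

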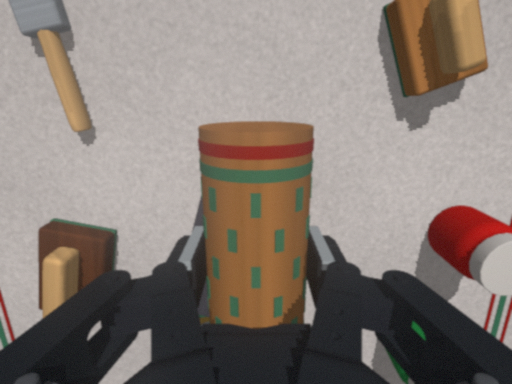

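The roller is held centred (far end +59.5 mm from the tool), level and in line. I move towards the cradle and stop short to measure it again with the arm still.

```bash
python3 -m inch '[{"linear":[0.5,-0.2,0],"angular":[0,0,-0.005],"hand":0.5},{"linear":[0.94,-0.39,0],"angular":[0,0,0],"hand":0.5},{"linear":[0.94,-0.39,0],"angular":[0,0,0],"hand":0.5},{"linear":[0.94,-0.39,0],"angular":[0,0,0],"hand":0.5},{"linear":[0.94,-0.39,0],"angular":[0,0,0],"hand":0.5},{"linear":[0.94,-0.39,0],"angular":[0,0,0],"hand":0.5},{"linear":[0.94,-0.5,0],"angular":[0,0,0],"hand":0.5},{"linear":[0.9,-0.7,0],"angular":[0,0,0],"hand":0.5},{"linear":[0,-0.7,0],"angular":[0,0,0],"hand":0.5},{"linear":[0,-0.7,0],"angular":[0,0,0],"hand":0.5},{"linear":[0,0,0],"angular":[0,0,0],"hand":0.5},{"linear":[0,0,0],"angular":[0,0,0],"hand":0.5}]'
python3 - <<'E'
from h import *
n="wrist"
c=cam(n); W=cloud(c); save(c,"w6.png"); T=pose(); print(T[:3,3])
for r in pinpoint(n,"cradle_seat")[:3]: print(r["conf"],r["xy"],atz(c,r["xy"],75).round(1))
for r in trace(n,"cradle_seat")[:3]:
    p=W[r["pixels"]]
    for lo,hi in((8,100),(50,100)):
        q=p[(p[:,2]>lo)&(p[:,2]<hi)]
        if len(q)>20: print(r["conf"],r["box"],lo,len(q),cv2.minAreaRect(q[:,:2].astype(np.float32)),q[:,2].max())
go([444.7,287.8,175],89.4)
E
```

```text
time: 16.25
position: [450.7, 156.8, 183.2]
tool_rot: [0.0, 0.71, 0.704, 0.0]
wrist_force: [1.6, 0.3, -2.3]
finger_gap: 0.568
finger_force: 52.3
[451.6463428  156.51849417 183.22702317]
0.8 [246.2, 13.0] [444.1 290.1  75. ]
0.96 [214.4, 0.0, 72.1, 95.9] 8 6677 ((444.2748107910156, 275.15130615234375), (83.92817687988281, 70.1025619506836), 89.33773803710938) 63.71335429632569
0.96 [214.4, 0.0, 72.1, 95.9] 50 509 ((443.7072448730469, 251.89572143554688), (12.026985168457031, 49.28010177612305), 89.1168212890625) 63.71335429632569
pos [452.2 156.2 183. ] a 89.51 tilt [ 1.e-03  3.e-04 -1.e+00] rotz units 0.002 =deg 0.1 shift units [ 5.261 -0.354  0.32 ]
```

View pics/w6.png

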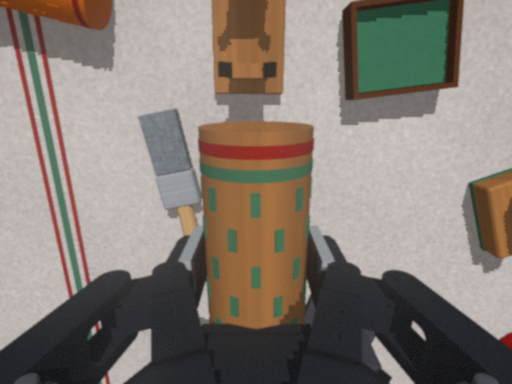

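```bash
python3 -m inch '[{"linear":[0.75,-0.05,0],"angular":[0,0,0],"hand":0.5},{"linear":[0.75,-0.05,0],"angular":[0,0,0],"hand":0.5},{"linear":[0.75,-0.05,0],"angular":[0,0,0],"hand":0.5},{"linear":[0.75,-0.05,0],"angular":[0,0,0],"hand":0.5},{"linear":[0.75,-0.05,0],"angular":[0,0,0],"hand":0.5},{"linear":[0.75,-0.05,0],"angular":[0,0,0],"hand":0.5},{"linear":[0.75,-0.05,0.6],"angular":[0,0,0],"hand":0.5},{"linear":[0,0,0.7],"angular":[0,0,0],"hand":0.5},{"linear":[0,0,0.7],"angular":[0,0,0],"hand":0.5},{"linear":[0,0,0.7],"angular":[0,0,0],"hand":0.5},{"linear":[0,0,0.7],"angular":[0,0,0],"hand":0.5},{"linear":[0,0,0],"angular":[0,0,0],"hand":0.5}]'
python3 - <<'E'
from h import *
ps=[]
for i in range(3): capture("top"); ps.append(pose()[:3,3])
print(np.array(ps).round(1)); go([444.4,287.8,62.4],89.3)
E
```

```text
time: 17.4
position: [442.5, 286.5, 94.4]
tool_rot: [-0.001, 0.71, 0.704, -0.003]
wrist_force: [-0.2, -1.2, -2.9]
finger_gap: 0.563
finger_force: 52.4
[[443.3 286.9  96.2]
 [444.1 287.3  97.5]
 [444.7 287.6  98.4]]
pos [444.7 287.6  98.4] a 89.5 tilt [ 8.e-04  5.e-04 -1.e+00] rotz units 0.005 =deg 0.2 shift units [ 0.009 -0.011  1.44 ]
```

Aligned. I lower it slowly and watch the force.

```bash
python3 -m inch '[{"linear":[0,0,0.4],"angular":[0,0,0],"hand":0.5},{"linear":[0,0,0.4],"angular":[0,0,0],"hand":0.5},{"linear":[0,0,0.3],"angular":[0,0,0],"hand":0.5},{"linear":[0,0,0.16],"angular":[0,0,0],"hand":0.5},{"linear":[0,0,0.08],"angular":[0,0,0],"hand":0.5},{"linear":[0,0,0],"angular":[0,0,0],"hand":0.5},{"linear":[0,0,0],"angular":[0,0,0],"hand":0.5},{"linear":[0,0,0],"angular":[0,0,0],"hand":0.5}]'; python3 -c "
from h import *
go([444.4,287.8,62.4],89.3)"
```

```text
time: 18.22
position: [444.1, 287.3, 64.6]
tool_rot: [0.0, 0.71, 0.704, 0.0]
wrist_force: [0.9, -1.6, 1.9]
finger_gap: 0.566
finger_force: 52.9
pos [444.1 287.3  64.6] a 89.52 tilt [ 6.e-04  1.e-04 -1.e+00] rotz units 0.005 =deg 0.2 shift units [0.019 0.013 0.09 ]
```

```bash
python3 -m inch '[{"linear":[0,0,0.05],"angular":[0,0,0],"hand":0.5},{"linear":[0,0,0.03],"angular":[0,0,0],"hand":0.5},{"linear":[0,0,0],"angular":[0,0,0],"hand":0.5},{"linear":[0,0,0],"angular":[0,0,0],"hand":0.5}]' 20
```

```text
time: 18.55
position: [444.2, 287.4, 64.4]
tool_rot: [0.0, 0.71, 0.704, 0.001]
wrist_force: [-5.0, -3.9, 20.7]
finger_gap: 0.567
finger_force: 55.0
```

```bash
python3 -m inch '[{"linear":[0,0,-0.07],"angular":[0,0,0],"hand":0.5},{"linear":[0,0,0],"angular":[0,0,0],"hand":0.5},{"linear":[0,0,0],"angular":[0,0,0],"hand":0.1},{"linear":[0,0,0],"angular":[0,0,0],"hand":-0.1},{"linear":[0,0,0],"angular":[0,0,0],"hand":-1},{"linear":[0,0,0],"angular":[0,0,0],"hand":-1},{"linear":[0,0,0],"angular":[0,0,0],"hand":-1},{"linear":[0,0,-0.7],"angular":[0,0,0],"hand":-1},{"linear":[0,0,-0.9],"angular":[0,0,0],"hand":-1},{"linear":[0,0,-0.9],"angular":[0,0,0],"hand":-1},{"linear":[0,0,-0.9],"angular":[0,0,0],"hand":-1},{"linear":[0,0,-0.9],"angular":[0,0,0],"hand":-1}]' 20; python3 -m inch '[{"linear":[0,0,-0.9],"angular":[0,0,0],"hand":-1},{"linear":[0,0,-0.9],"angular":[0,0,0],"hand":-1},{"linear":[-0.6,0,-0.9],"angular":[0,0,0],"hand":-1},{"linear":[-0.6,0,0],"angular":[0,0,0],"hand":-1},{"linear":[0,0,0],"angular":[0,0,0],"hand":-1},{"linear":[0,0,0],"angular":[0,0,0],"hand":-1},{"linear":[0,0,0],"angular":[0,0,0],"hand":-1}]'
python3 - <<'E'
from h import *
c=cam("wrist"); W=cloud(c); save(c,"w7.png")
for r in pinpoint("wrist","roller_mid")[:2]: print(r["conf"],r["xy"],atz(c,r["xy"],75).round(1))
for r in trace("wrist","roller_mid")[:3]:
    p=W[r["pixels"]]; p=p[(p[:,2]>90)&(p[:,2]<115)]
    if len(p)>50:
        print(cv2.minAreaRect(p[:,:2].astype(np.float32)),"top",np.percentile(p[:,2],98))
        for a,b in((230,260),(315,345)):
            k=p[(p[:,1]>a)&(p[:,1]<b)]; print(a,np.percentile(k[:,2],97),np.median(k[:,0]))
E
```

```text
time: 19.55
position: [443.6, 287.4, 172.3]
tool_rot: [-0.0, 0.71, 0.704, -0.0]
wrist_force: [-0.6, 0.4, -0.6]
finger_gap: 0.998
finger_force: 0.0
time: 20.13
position: [443.3, 257.7, 238.3]
tool_rot: [-0.0, 0.71, 0.704, -0.0]
wrist_force: [0.2, 0.2, -0.3]
finger_gap: 1.0
finger_force: 0.0
0.77 [93.5, 102.4] [280.2 326.3  75. ]
0.67 [258.2, 137.7] [445.3 289.7  75. ]
((444.6260070800781, 287.4006652832031), (120.23310852050781, 42.64760208129883), 89.54346466064453) top 101.82325451857513
230 101.81878304565726 443.7845983574963
315 101.67879172318014 445.28387877344585
```

View pics/w7.png

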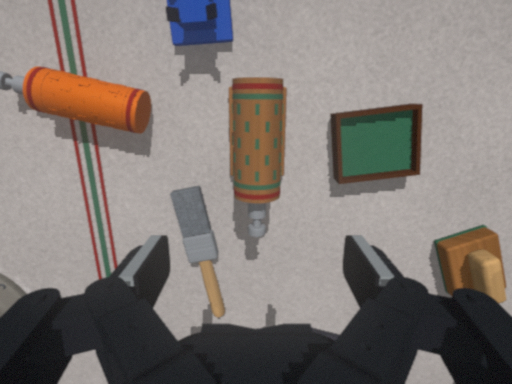

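The roller lies level in both rests at (258,138), centred on the seat point, and the collar measured home after release. I hand in.

```bash
python3 -c "
from plant import sign_off
print(sign_off())"
```

```text
the job is handed in; nothing more can be done
None
```

The job is handed in (no verdict came back): I pushed the stop plunger to its bottom, pulled the collar about 12 mm, let it spring home, drew the roller straight out, and laid it level in both rests of the wooden cradle, within about 1 mm of the measured seat along and across and 2 mm in height.

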